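# Close up the drill-bit case

### The job

Close up the open drill-bit case on the workbench using only pushes of the fingertips or the outside of the fingers: first fold the upright bit rack all the way down into the tray, then swing the hinged cover over it until it is fully shut. Do not grasp, lift or shove the case along the bench, and leave the tub, jar, bin and screwdriver where they stand.

Things in the scene. Friction and masses are not known exactly. Their poses are not given: they have to be found in the camera images.
- case: Grey metal drill-bit case: a loose open tray 140 (x) by 150 (y) by 45 mm high, walls 4 mm, about 2 kg, flat on the bench; it slides if pushed level with more than about 10 N. Origin: centre of its underside. x points from its front wall (robot's side) to its far wall, where the cover is hinged; y along the 150 mm side; z up.
- rack (a joint): Angle (rad) of the steel bit rack, a plate 95 mm from hinge to free edge, 125 mm wide, 8 mm thick. 0 = folded flat in the tray (a stop; its upper face then 36 mm above the bench, 9 mm below the rim); pi/2 = upright; at most 1.7. It folds towards the case's +x, away from the robot. Stiff hinge: it stays where it is left; about 0.2 N m moves it.
- rack_hinge (a point): Middle of the rack's hinge line, parallel to the case's y, at x = -58 mm, z = 28 mm in the case's frame. The rack's smooth face, 8 mm off this line, looks to the robot when upright and up when folded; the drill bits sit on the other face.
- rack_edge (a point): Middle of the rack's free edge, 95 mm from its hinge, half-way through its thickness. It is the top edge when the rack is upright.
- cover (a joint): Angle (rad) of the flat grey cover, 140 mm from hinge to free edge, 150 mm wide, 6 mm thick; a steel tab 50 mm wide reaches 9 mm past the free edge. 0 = shut on the rim (a stop); pi/2 = upright; it starts open, leaning back from the robot, at most 1.95. It swings shut towards the robot. Stiff hinge: it stays where it is left; up to 0.4 N m moves it.
- cover_hinge (a point): Middle of the cover's hinge line, parallel to the case's y, at x = +70 mm, z = 45.5 mm in the case's frame. It lies in the cover's inner face; the outer face (the top one when shut, away from the robot when open) is 6 mm from it.
- cover_edge (a point): Middle of the cover's free edge, 140 mm from its hinge, half-way through its thickness. It is the top edge while the cover stands open.
- tub: Bystander: white plastic tub, 84 mm across at the rim, 85 mm high, open at the top. Origin: centre of its underside.
- jar: Bystander: jar with a black lid, 60 mm across, 85 mm high. Origin: centre of its underside.
- bin: Bystander: small red open parts bin 100 by 70 by 50 mm high. Origin: centre of its underside.
- screwdriver: Bystander: screwdriver lying on the bench between the case and the robot, long axis its x. Origin: under its middle.
There are look-alikes about, which are no part of the job. There is more than one size of the case; the job needs the middle-sized.

How it is judged:
By the outcome, as a careful person would: the job done as asked, in the order asked, and still so for the second after the job is handed in, with the robot touching nothing.
It also fails if it takes over 59 s, if anything falls off the work surface, if the arm or the gripper's body presses on something with over 40 N, if the wrist force passes 120 N, or if a joint passes its speed limit or range.

### The arm

A 7-joint arm with a two-finger parallel gripper is mounted at the origin on the work surface. World frame = base frame: x ahead of the robot, y to its left, z up, the work surface at z = 0. Lengths are in m, angles in degrees, forces in N, time in s.
With the tool pointing down it reaches from about 0.425 to 0.825 m from the base axis. Payload 3.6 kg.
Tool frame: the origin (TCP) lies at the very end of the fingers, on their centre line; the grasp point (between the pads) lies 19 mm behind it; z points along the fingers, y is the line along which they close (so a half turn about z gives the same grasp; the last joint's range is limited). The gripper opens to 93 mm and grips with 3 to 60 N. Pads are 15 mm wide; open, the fingers measure 128 mm over their backs; the gripper's body (75 mm by 188 mm) begins 65 mm behind the grasp point.
Start: joints at [68.955, 35.231, -0.722, 81.555, 0.464, 63.22, -2.315], TCP at [0.217, -0.613, 0.219] pointing down, gripper open.
Joint ranges: [-178.69, 178.69], [-17.37, 117.87], [-77.05, 75.6], [15.02, 138.74], [-78.02, 258.01], [0.78, 113.62], [-162.83, 162.83]. Speed limits (degrees/s): [159.86, 159.86, 180, 180, 180, 180, 180].

### API

Orientations are given as [roll, pitch, yaw] about the fixed x, y, z axes, in that order (R = Rz(yaw) Ry(pitch) Rx(roll)).
In Python, from cell import bot gives the robot as it stands.
- The arm moves only by the tool drive_tool, never from a script. Its argument "deltas" is a list of rows, each a list of 3 entries, a list of its own where there are three numbers: the turn, a rotation vector about the tool's x, y, z in rad, then the shift along the tool's x, y, z in mm, then the finger opening in mm, from 0 to 93. A call has 1 to 20 rows; each row is the pose to reach, as a shift and turn from the pose commanded when the call began, along the tool's axes at that moment; what a row does not reach only later rows make up. A row lasts 1/10 s, in which the tool goes at most 50 mm and 8.59 degrees, less where a joint would pass 70% of its speed; a pose out of reach is approached as far as the arm can. A call with a gripper value outside its range is refused whole. The fingers move at their own pace and stop on an object; "squeeze" is the grip in N (left out, the last holds). Time passes only in rows, so rows that repeat a pose let the fingers close. It gives the time, the measured TCP pose, the force, the opening and the grip force at its end, in the units of the state.
- bot.get_state(): the state, without advancing time (a new reading comes with each control period).
- bot.snapshot(name): name is "side" or "top"; returns a dict with "image" (420x560x3 uint8, red, green, blue), "range_z" (420x560 float32, m along the optical axis (not along the pixel's ray), 0 where there is no reading), "mtx" (3x3 intrinsics, pixels), "D" ([k1, k2, p1, p2, k3] as OpenCV has them; the pictures are not rectified), "world_to_cam" (4x4, takes a point from world to camera coordinates). Camera axes: x right, y down, z forward; pixel columns grow to the right and rows downward; lengths in m; the calibration is good to about 2 mm. A picture is of the moment at which its call begins.
- bot.finish_job(): hands the job in; it is judged then, once.
The state is a dict: "time": time; "joint_pos": joint angles; "dq": joint speeds; "effort": joint torques, N m; "tool_pos": TCP position; "eef_rot": TCP orientation; "wrist_force": force on the tool from outside, world axes, zero at the start; "moment": the same for the moment, N m; "grip_width": finger opening in m; "gripper_force": force on a finger pad.
Only numpy, scipy, OpenCV 4.12 (cv2) and the standard library are available. Lean on these libraries where they do the work, as an engineer would, in place of code of your own. Each camera call takes 0.05 s, during which the arm holds its last target. There are 200 camera calls.

## Working session

There is one attempt and no reset: what is moved stays moved. The work goes in short steps, Python scripts to look and compute and a tool call to move; the robot and the scene stay as the last step left them, time stands still between calls to the robot, and variables do not carry over. Pictures are saved under pics/ and viewed, at most 10 in all, crops included, and the job is handed in when it is done.

Besides the shell and the picture viewer there is one more tool, called after "Call:" as name(argument=value, ...), one argument or row to a line, values as JSON. drive_tool: Moves the arm, as the interface text tells. Its arguments: {"type":"object","properties":{"deltas":{"type":"array"},"squeeze":{"type":"number"}},"required":["deltas"]}

```bash
mkdir -p pics; ls
cat > h.py <<'E'
import numpy as np,cv2
from cell import bot
def cloud(s):
    h,w=s['range_z'].shape
    u,v=np.meshgrid(np.arange(w),np.arange(h))
    p=np.stack([u,v],-1).reshape(-1,1,2).astype(np.float64)
    n=cv2.undistortPoints(p,s['mtx'],s['D']).reshape(h,w,2)
    z=s['range_z'].astype(float)
    c=np.dstack([n*z[...,None],z])
    T=np.linalg.inv(s['world_to_cam'])
    P=c@T[:3,:3].T+T[:3,3]
    P[z==0]=np.nan
    return P
E
python3 - <<'E'
from h import *
for n in('top','side'):
    s=bot.snapshot(n); cv2.imwrite(f'pics/{n}0.png',s['image'][...,::-1]); np.save(f'{n}0.npy',cloud(s))
    print(np.linalg.inv(s['world_to_cam']).round(3))
st=bot.get_state();print(st['time'],st['tool_pos'],st['eef_rot'],st['wrist_force'])
E
```

```text
pics
[[-0.003 -0.997  0.082  0.475]
 [-1.     0.002 -0.014  0.1  ]
 [ 0.013 -0.082 -0.997  0.932]
 [ 0.     0.     0.     1.   ]]
[[ 0.975 -0.175  0.138  0.411]
 [-0.223 -0.767  0.602 -0.524]
 [ 0.    -0.617 -0.787  0.875]
 [ 0.     0.     0.     1.   ]]
0.1 [ 0.21708245 -0.61194255  0.21762865] [-1.79870754e+02 -1.40918357e-04  1.95321702e+01] [-0.99567155  0.28670383  0.23061065]
```

View pics/top0.png

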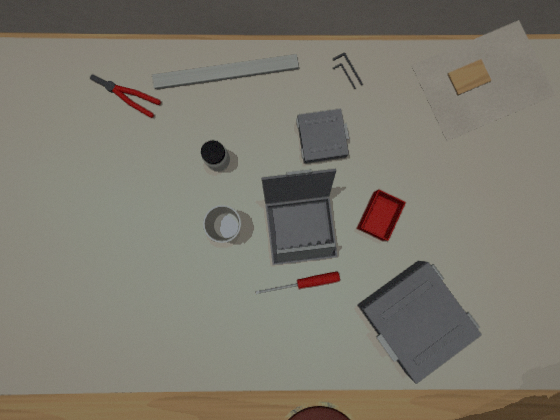

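View pics/side0.png

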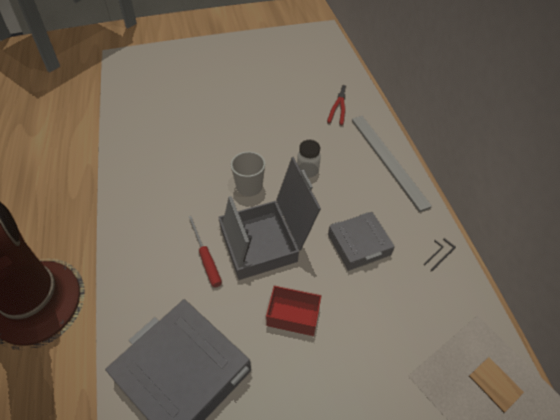

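The top view shows the open case at about (300, 215): rack upright at the bottom edge (row ~250) and cover leaning back at the top (row ~187). The tub is at (223, 226), the jar at (214, 153), the bin at (381, 216) and the screwdriver at (300, 284). The side view agrees. Next I'll measure the case.

Run:
```python
from h import *
T=np.load('top0.npy');S=np.load('side0.npy')
for (v,u) in [(226,223),(153,214),(216,381),(280,320),(290,265),(250,300),(172,300),(203,300),(230,300),(135,322)]: print(u,v,T[v,u].round(3))
P=np.vstack([T[160:275,255:348].reshape(-1,3),S[150:280,210:325].reshape(-1,3)])
P=P[~np.isnan(P).any(1)]
c=T[225,300,:2]
P=P[np.hypot(*(P[:,:2]-c).T)<.15]
for lo,hi in [(.034,.055),(.06,.08),(.08,.1),(.1,.115),(.115,.13),(.13,.15),(.15,.17),(.17,.2)]:
    q=P[(P[:,2]>lo)&(P[:,2]<hi)]
    if len(q)>5: print(lo,len(q),cv2.minAreaRect(q[:,:2].astype(np.float32)),q.max(0).round(3))
```

```text
223 226 [0.516 0.224 0.002]
214 153 [0.675 0.233 0.088]
381 216 [ 0.539 -0.158  0.007]
320 280 [ 0.389 -0.006  0.027]
265 290 [0.365 0.122 0.016]
300 250 [0.46  0.046 0.123]
300 172 [0.613 0.049 0.189]
300 203 [0.57  0.039 0.022]
300 230 [0.506 0.038 0.004]
322 135 [ 0.73  -0.014  0.037]
0.034 1789 ((0.5022167563438416, 0.07341830432415009), (0.14698661863803864, 0.22437117993831635), 7.1687445640563965) [0.589 0.186 0.055]
0.06 899 ((0.5107378959655762, 0.07534168660640717), (0.14044299721717834, 0.22334760427474976), 6.643371105194092) [0.593 0.186 0.08 ]
0.08 898 ((0.51617431640625, 0.07544978708028793), (0.14100460708141327, 0.22263972461223602), 6.826463222503662) [0.599 0.185 0.1  ]
0.1 744 ((0.5243261456489563, 0.03951384872198105), (0.14055132865905762, 0.1514061987400055), 7.6899094581604) [0.604 0.124 0.115]
0.115 946 ((0.5282521843910217, 0.03921741992235184), (0.14107951521873474, 0.1510859727859497), 8.202483177185059) [0.609 0.124 0.13 ]
0.13 600 ((0.5979021787643433, 0.04941195994615555), (0.00954826083034277, 0.15155190229415894), 7.723121166229248) [0.613 0.125 0.15 ]
0.15 644 ((0.6031842827796936, 0.0504559688270092), (0.009656921960413456, 0.151042640209198), 8.067764282226562) [0.618 0.126 0.17 ]
0.17 771 ((0.6110302209854126, 0.05158109962940216), (0.013136050663888454, 0.1501142382621765), 6.279193878173828) [0.622 0.126 0.192]
```

Run:
```python
from h import *
T=np.load('top0.npy');S=np.load('side0.npy')
P=np.vstack([T[160:275,255:348].reshape(-1,3),S[150:280,210:325].reshape(-1,3)])
P=P[~np.isnan(P).any(1)]
a=np.radians(7.8);R=np.array([[np.cos(a),-np.sin(a)],[np.sin(a),np.cos(a)]])
o=np.array([.51,.04])
L=np.c_[(P[:,:2]-o)@R,P[:,2]]
L=L[(abs(L[:,1])<.1)&(abs(L[:,0])<.14)]
b=L[(L[:,2]>.02)&(L[:,2]<.05)]; print('case pct x,y',np.percentile(b[:,:2],[0,1,2,98,99,100],axis=0).round(4))
r=L[(L[:,0]<0)&(L[:,2]>.06)]
for z in np.arange(.06,.135,.01):
    q=r[abs(r[:,2]-z)<.005]
    if len(q)>3: print('rack',round(z,3),len(q),np.percentile(q[:,0],[2,50,98]).round(4),np.percentile(q[:,1],[1,99]).round(3))
print('rack top',np.percentile(r[:,2],[98,100]))
c=L[(L[:,0]>.04)&(L[:,2]>.06)]
for z in np.arange(.07,.20,.02):
    q=c[abs(c[:,2]-z)<.005]
    if len(q)>3: print('cov',round(z,3),len(q),np.percentile(q[:,0],[2,50,98]).round(4),np.percentile(q[:,1],[1,99]).round(3))
print(np.percentile(c[:,2],[98,100]))
```

```text
case pct x,y [[-0.1352 -0.0783]
 [-0.1287 -0.0774]
 [-0.1254 -0.077 ]
 [ 0.0645  0.0736]
 [ 0.0652  0.0744]
 [ 0.0691  0.0767]]
rack 0.06 69 [-0.0663 -0.0639 -0.0536] [-0.063  0.062]
rack 0.07 151 [-0.0645 -0.0622 -0.0485] [-0.063  0.062]
rack 0.08 143 [-0.0617 -0.0597 -0.055 ] [-0.063  0.06 ]
rack 0.09 160 [-0.0591 -0.0572 -0.0422] [-0.063  0.062]
rack 0.1 200 [-0.057  -0.0545 -0.0375] [-0.062  0.057]
rack 0.11 227 [-0.0543 -0.0518 -0.0356] [-0.062  0.06 ]
rack 0.12 504 [-0.0515 -0.0466 -0.0398] [-0.062  0.061]
rack top [0.12295637 0.12508288]
cov 0.07 247 [0.0676 0.0701 0.0726] [-0.076  0.07 ]
cov 0.09 270 [0.0731 0.0755 0.0781] [-0.076  0.072]
cov 0.11 277 [0.0782 0.0807 0.0836] [-0.078  0.07 ]
cov 0.13 292 [0.0833 0.0859 0.0885] [-0.077  0.071]
cov 0.15 315 [0.0888 0.0912 0.094 ] [-0.077  0.071]
cov 0.17 323 [0.094  0.0965 0.0991] [-0.077  0.07 ]
cov 0.19 165 [0.1    0.1031 0.107 ] [-0.027  0.022]
[0.18808214 0.19177122]
```

Call:
drive_tool(
  deltas=[
    [[0, 0, 0.03], [20, -7, 0], 0],
    [[0, 0, 0.06], [55, -20, 0], 0],
    [[0, 0, 0.1], [90, -33, 0], 0],
    [[0, 0, 0.14], [125, -46, 0], 0],
    [[0, 0, 0.17], [160, -59, 0], 0],
    [[0, 0, 0.205], [195, -72, 0], 0],
    [[0, 0, 0.205], [230, -85, 0], 0],
    [[0, 0, 0.205], [265, -98, 0], 0],
    [[0, 0, 0.205], [295, -112, 0], 0],
    [[0, 0, 0.205], [309, -135, 0], 0],
    [[0, 0, 0.205], [320, -170, 0], 0],
    [[0, 0, 0.205], [331, -210, 0], 0],
    [[0, 0, 0.205], [342, -250, 0], 0],
    [[0, 0, 0.205], [353, -290, 0], 0],
    [[0, 0, 0.205], [364, -330, 0], 0],
    [[0, 0, 0.205], [375, -370, 0], 0],
    [[0, 0, 0.205], [386, -410, 0], 0],
    [[0, 0, 0.205], [400, -450, 0], 0],
    [[0, 0, 0.205], [412, -490, 0], 0],
    [[0, 0, 0.205], [424, -525, 0], 0],
  ],
  squeeze=10,
)

```text
time: 2.1
tool_pos: [0.4406, 0.0261, 0.2186]
eef_rot: [-180.0, 0.0, 7.9]
wrist_force: [-0.1, -0.1, -0.0]
grip_width: 0.0007
gripper_force: 0.0
```

Call:
drive_tool(
  deltas=[
    [[0, 0, 0], [0, 0, 30], 0],
    [[0, 0, 0], [0, 0, 60], 0],
    [[0, 0, 0], [0, 0, 90], 0],
    [[0, 0, 0], [0, 0, 111], 0],
    [[0, 0, 0], [6, 0, 111], 0],
    [[0, 0, 0], [12, 0, 111], 0],
    [[0, 0, 0], [18, 0, 113], 0],
    [[0, 0, 0], [25, 0, 115], 0],
    [[0, 0, 0], [32, 0, 118], 0],
    [[0, 0, 0], [38, 0, 121], 0],
    [[0, 0, 0], [44, 0, 124], 0],
    [[0, 0, 0], [50, 0, 128], 0],
  ],
)

```text
time: 3.3
tool_pos: [0.4915, 0.0306, 0.0905]
eef_rot: [180.0, -0.0, 7.8]
wrist_force: [-1.3, -0.6, 0.9]
grip_width: 0.0005
gripper_force: 0.7
```

Call:
drive_tool(
  deltas=[
    [[0, 0, 0], [5, 0, 5], 0],
    [[0, 0, 0], [10, 0, 10], 0],
    [[0, 0, 0], [15, 0, 16], 0],
    [[0, 0, 0], [19, 0, 22], 0],
    [[0, 0, 0], [22, 0, 28], 0],
    [[0, 0, 0], [24, 0, 34], 0],
    [[0, 0, 0], [26, 0, 40], 0],
    [[0, 0, 0], [28, 0, 46], 0],
    [[0, 0, 0], [29, 0, 51], 0],
    [[0, 0, 0], [29, 0, 54], 0],
    [[0, 0, 0], [29, 0, 55], 0],
    [[0, 0, 0], [29, 0, 56], 0],
    [[0, 0, 0], [29, 0, 56], 0],
  ],
)

```text
time: 4.6
tool_pos: [0.5202, 0.0348, 0.0362]
eef_rot: [-180.0, -0.1, 7.8]
wrist_force: [-2.2, -0.4, 10.8]
grip_width: 0.0004
gripper_force: 5.7
```

Call:
drive_tool(
  deltas=[
    [[0, 0, 0], [0, 0, 1], 0],
    [[0, 0, 0], [0, 0, 2], 0],
    [[0, 0, 0], [0, 0, 2], 0],
    [[0, 0, 0], [0, 0, -10], 0],
    [[0, 0, 0], [0, 0, -50], 0],
    [[0, 0, 0], [0, 0, -95], 0],
    [[0, 0, 0], [0, 0, -140], 0],
    [[0, 0, 0], [0, 0, -180], 0],
    [[0, 0, 0], [0, 0, -192], 0],
    [[0, 0, 0], [20, -4, -192], 0],
    [[0, 0, 0], [50, -4, -192], 0],
    [[0, 0, 0], [80, -4, -192], 0],
    [[0, 0, 0], [105, -4, -192], 0],
    [[0, 0, 0], [125, -4, -192], 0],
    [[0, 0, 0], [125, -4, -192], 0],
  ],
)

```text
time: 6.1
tool_pos: [0.6444, 0.0565, 0.2255]
eef_rot: [-179.9, -0.0, 7.8]
wrist_force: [0.6, 0.5, -0.9]
grip_width: 0.0007
gripper_force: 0.0
```

Run:
```python
from h import *
s=bot.snapshot('side'); cv2.imwrite('pics/side1.png',s['image'][100:320,150:400,::-1].repeat(2,0).repeat(2,1))
t=bot.snapshot('top')
S=cloud(s);T=cloud(t)
P=np.vstack([T[160:275,255:348].reshape(-1,3),S[150:280,210:325].reshape(-1,3)]);P=P[~np.isnan(P).any(1)]
a=np.radians(7.8);R=np.array([[np.cos(a),-np.sin(a)],[np.sin(a),np.cos(a)]])
L=np.c_[(P[:,:2]-[.504,.0367])@R,P[:,2]]
q=L[(abs(L[:,0])<.035)&(abs(L[:,1])<.055)&(L[:,2]<.1)]
h,e=np.histogram(q[:,2],bins=np.arange(0,.1,.004));print(dict(zip(e.round(3),h)))
f=q[(q[:,2]>.025)&(q[:,2]<.05)];print('plane slope',np.linalg.lstsq(np.c_[f[:,:2],np.ones(len(f))],f[:,2],rcond=None)[0])
for z in (.07,.09,.11):
    c=L[(abs(L[:,2]-z)<.005)&(L[:,0]>.04)&(L[:,0]<.12)&(abs(L[:,1])<.09)]; print(z,len(c),np.percentile(c[:,0],[2,50,98]).round(4),np.percentile(c[:,1],[1,99]).round(3))
st=bot.get_state();print(st['time'],st['tool_pos'],st['eef_rot'])
```

```text
{np.float64(0.0): np.int64(0), np.float64(0.004): np.int64(0), np.float64(0.008): np.int64(0), np.float64(0.012): np.int64(0), np.float64(0.016): np.int64(0), np.float64(0.02): np.int64(0), np.float64(0.024): np.int64(0), np.float64(0.028): np.int64(17), np.float64(0.032): np.int64(1303), np.float64(0.036): np.int64(888), np.float64(0.04): np.int64(5), np.float64(0.044): np.int64(0), np.float64(0.048): np.int64(0), np.float64(0.052): np.int64(0), np.float64(0.056): np.int64(0), np.float64(0.06): np.int64(0), np.float64(0.064): np.int64(0), np.float64(0.068): np.int64(0), np.float64(0.072): np.int64(0), np.float64(0.076): np.int64(0), np.float64(0.08): np.int64(0), np.float64(0.084): np.int64(0), np.float64(0.088): np.int64(0), np.float64(0.092): np.int64(0)}
plane slope [-0.00049803  0.00076333  0.03562407]
0.07 198 [0.074  0.0768 0.0793] [-0.074  0.072]
0.09 216 [0.0797 0.0822 0.0845] [-0.074  0.073]
0.11 237 [0.0845 0.0872 0.0899] [-0.074  0.074]
6.2 [0.64215477 0.05585422 0.22597163] [-1.79970130e+02  1.07942596e-01  7.81094807e+00]
```

View pics/side1.png

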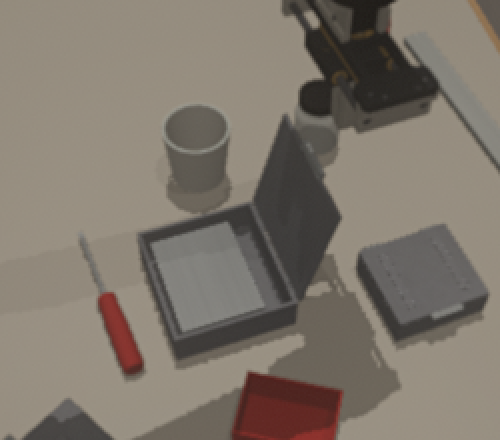

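The rack lies flat at 36 mm, the case hasn't moved, and the fingers are behind the cover. Next I'll swing the cover.

Call:
drive_tool(
  deltas=[
    [[0, 0, 0], [0, 0, 30], 0],
    [[0, 0, 0], [0, 0, 60], 0],
    [[0, 0, 0], [0, 0, 69], 0],
    [[0, 0, 0], [-10, 0, 69], 0],
    [[0, 0, 0], [-17, 0, 69], 0],
    [[0, 0, 0], [-23, 0, 69], 0],
    [[0, 0, 0], [-29, 0, 68], 0],
    [[0, 0, 0], [-36, 0, 67], 0],
    [[0, 0, 0], [-43, 0, 66], 0],
    [[0, 0, 0], [-50, 0, 66], 0],
    [[0, 0, 0], [-56, 0, 66], 0],
    [[0, 0, 0], [-63, 0, 66], 0],
    [[0, 0, 0], [-70, 0, 66], 0],
    [[0, 0, 0], [-78, 0, 67], 0],
    [[0, 0, 0], [-86, 0, 68], 0],
  ],
)

```text
time: 7.7
tool_pos: [0.5566, 0.044, 0.1581]
eef_rot: [-180.0, 0.1, 7.8]
wrist_force: [2.1, 1.5, -1.1]
grip_width: 0.0007
gripper_force: 1.1
```

Call:
drive_tool(
  deltas=[
    [[0, 0, 0], [-7, 0, 2], 0],
    [[0, 0, 0], [-14, 0, 4], 0],
    [[0, 0, 0], [-21, 0, 7], 0],
    [[0, 0, 0], [-28, 0, 10], 0],
    [[0, 0, 0], [-35, 0, 14], 0],
    [[0, 0, 0], [-41, 0, 18], 0],
    [[0, 0, 0], [-47, 0, 22], 0],
    [[0, 0, 0], [-53, 0, 27], 0],
    [[0, 0, 0], [-58, 0, 32], 0],
    [[0, 0, 0], [-63, 0, 38], 0],
    [[0, 0, 0], [-68, 0, 44], 0],
    [[0, 0, 0], [-73, 0, 50], 0],
    [[0, 0, 0], [-77, 0, 57], 0],
    [[0, 0, 0], [-80, 0, 64], 0],
    [[0, 0, 0], [-83, 0, 71], 0],
    [[0, 0, 0], [-86, 0, 78], 0],
  ],
)

```text
time: 9.3
tool_pos: [0.4722, 0.0322, 0.08]
eef_rot: [-180.0, 0.0, 7.8]
wrist_force: [1.0, 0.4, 0.5]
grip_width: 0.0007
gripper_force: 0.5
```

Call:
drive_tool(
  deltas=[
    [[0, 0, 0], [-2, 0, 6], 0],
    [[0, 0, 0], [-3, 0, 12], 0],
    [[0, 0, 0], [-4, 0, 18], 0],
    [[0, 0, 0], [-5, 0, 23], 0],
    [[0, 0, 0], [-5, 0, 27], 0],
    [[0, 0, 0], [-5, 0, 29], 0],
    [[0, 0, 0], [-5, 0, 30], 0],
    [[0, 0, 0], [-5, 0, 31], 0],
    [[0, 0, 0], [-5, 0, 31], 0],
  ],
)

```text
time: 10.2
tool_pos: [0.4671, 0.0315, 0.0516]
eef_rot: [180.0, 0.0, 7.8]
wrist_force: [-3.7, 0.4, 20.5]
grip_width: 0.0005
gripper_force: 9.8
```

The cover is at its stop: z is 51.6 mm with 20 N. I'll hold briefly, then retreat upward and check.

Call:
drive_tool(
  deltas=[
    [[0, 0, 0], [0, 0, 0], 0],
    [[0, 0, 0], [0, 0, 0], 0],
    [[0, 0, 0], [0, 0, -5], 0],
    [[0, 0, 0], [0, 0, -30], 0],
    [[0, 0, 0], [0, 0, -70], 0],
    [[0, 0, 0], [0, 0, -110], 0],
    [[0, 0, 0], [0, 0, -150], 0],
    [[0, 0, 0], [0, 0, -180], 0],
    [[0, 0, 0], [0, 0, -180], 0],
  ],
)

```text
time: 11.1
tool_pos: [0.4703, 0.0316, 0.2337]
eef_rot: [180.0, -0.5, 7.8]
wrist_force: [0.8, 0.2, -0.5]
grip_width: 0.0002
gripper_force: 0.0
```

Run:
```python
from h import *
s=bot.snapshot('side'); cv2.imwrite('pics/side2.png',s['image'][100:320,150:400,::-1].repeat(2,0).repeat(2,1))
P=cloud(s)[150:280,210:325].reshape(-1,3);P=P[~np.isnan(P).any(1)]
a=np.radians(7.8);R=np.array([[np.cos(a),-np.sin(a)],[np.sin(a),np.cos(a)]])
L=np.c_[(P[:,:2]-[.504,.0367])@R,P[:,2]]
q=L[(abs(L[:,0])<.06)&(abs(L[:,1])<.065)&(L[:,2]<.1)]
print(len(q),'slope',np.linalg.lstsq(np.c_[q[:,:2],np.ones(len(q))],q[:,2],rcond=None)[0])
q=L[(L[:,2]>.045)&(L[:,2]<.06)&(abs(L[:,0])<.1)&(abs(L[:,1])<.09)]
print(cv2.minAreaRect(q[:,:2].astype(np.float32)))
```

```text
2591 slope [ 0.00076769 -0.00049251  0.05120895]
((-0.0018896609544754028, 0.0014508143067359924), (0.15303125977516174, 0.15457242727279663), 88.76961517333984)
```

View pics/side2.png

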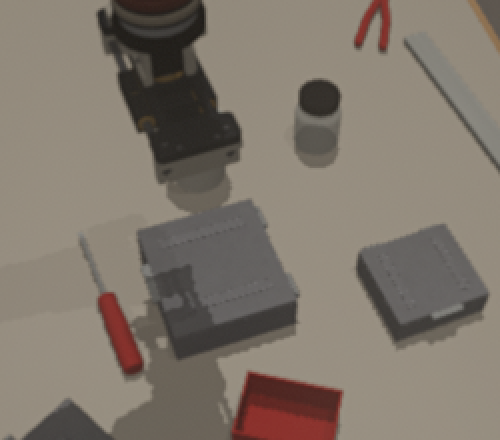

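The picture shows the case shut at about (215, 280), with its cover flat at 51.2 mm. The case, bin, jar and screwdriver are where they were; the tub is hidden behind the gripper.

```bash
python3 -c "
from cell import bot
print(bot.finish_job())"
```

```text
the job is handed in; nothing more can be done
None
```

I folded the rack flat, then shut the cover fully using only closed-fingertip pushes, and handed the job in at about 11 s; the case did not shift and the bystanders I could see had not moved (the gripper hid the tub in the last picture).

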